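# Weigh a parcel on the hand scale

## Task

Weigh the parcel with the hand spring scale: take the scale off its rest by its top grip, put its hook under the middle of the parcel's carrying handle, and lift until the parcel hangs about five centimetres or more clear of the desk, level and carried by the hook alone. Do not take hold of the parcel itself, do not tip it over, and leave the tape dispenser, the stapler and the mouse where they are. Finish while holding the scale upright in the air with the parcel hanging steady from it, so that the weight can be read: nothing is put down.

Things in the scene. Friction and masses are not known exactly. Their poses are not given: they have to be found in the camera images.
- scale_grip (a point): grip centre of the loose hand spring scale: grey upright housing 20 mm thick (x), 46 wide (y), 74 tall, with a black cross-bar 18 mm thick, 104 long (y) through its top. The point lies on the bar's axis, 10 mm below the housing's top, 64 above its underside, 135 above the desk at the start. Grip the two flat faces here, closing along x. The hook below opens towards +x; z is up. 0.19 kg.
- hook_seat (a point): where the centre of a hung bar comes to lie in the scale's J-shaped hook (5.6 mm round wire, in the scale's x-z plane), 107 mm straight below the grip point with the spring slack. The hook's lowest point is 10 mm under the seat, its back 17 mm towards -x. Its straight rod is at x = 0, from the housing down to 28 mm above the seat. Axes as the scale's.
- hook_tip (a point): centre of the round tip of the hook, 18.5 mm towards +x of the grip point and 94 mm below it (13 mm above the seat) with the spring slack; tip radius 3 mm. A bar enters the hook over the tip from the +x side, below the housing's underside (30 mm above the tip). Axes as the scale's.
- hook (a joint): stretch of the scale's spring, m: 0 slack, up to 0.030; the hook sinks by this much relative to the housing, about 5 mm for each newton hung on it
- rest: the scale's rest, fixed: dark steel base 90 mm (x) by 112 (y), two uprights at y = -41 and +41 mm, each 28 (x) by 10 (y), saddle floors 126 mm and lips 138 mm above the desk. The ends of the scale's cross-bar lie in the saddles, its hook hangs free between the uprights; lift it straight up. Origin: centre of the underside; axes as the scale's while it rests there.
- parcel_handle (a point): middle of the bar of the parcel's carrying handle, on the bar's axis, 108 mm above the parcel's underside and 46 mm above its top. The bar is round, 8 mm thick, runs along y (straight for 72 mm) and bends down at both ends to the parcel's top; the space under it is 42 mm high and 84 mm long, open towards +x and -x. z is up.
- parcel: the parcel, loose: closed cardboard carton 104 mm (x) by 152 mm (y) by 62 mm tall with a white blank label on one long side and a black handle on top, 0.25 to 0.5 kg, its weight central. Origin: centre of the underside
- tape_dispenser: black tape dispenser, 51x121x75 mm, loose, long side away from the robot, between the places of rest and parcel; to be left alone. Origin: centre of the underside. Beyond it a fixed monitor stands edge-on to the robot: its panel begins at x = 0.60 m, y = 0.03 to 0.09 m in the world, and is 0.44 m tall; keep the arm short of it when crossing.
- stapler: stapler, 36x152x41 mm, loose, to the left; to be left alone. Origin: centre of the underside
- mouse: black computer mouse, 112x62x40 mm, loose, beside the keyboard; to be left alone. Origin: centre of the underside
Mind the look-alikes: they are no part of the job. Leave any pink look-alike of the part that bears scale_grip alone.

How it is judged (in metres and radians):
On the way, in this order (a step that is already met when the one before it is completed fails the run):
1. the scale is lifted off its rest while the parcel stands on the desk (height (world z) of scale_grip above 0.155 m and contact force between scale and rest below 0.1 N and height (world z) of parcel below 0.01 m), for 0.1 s.
2. the hook is inside the parcel's handle and takes its weight (distance between hook_seat and parcel_handle below 0.025 m and value of joint hook above 0.006 m and contact force between parcel and scale above 1.2 N), for 0.1 s.
At the end, for the whole second after the job is handed in: The fingers hold the scale off its rest; scale and parcel upright within 0.15 rad. The parcel hangs in the hook, handle middle within 20 mm of its seat, underside over 30 mm above the desk, under 0.03 m/s and 0.3 rad/s, spring stretched over 8 mm, nothing else touching the parcel (height (world z) of parcel above 0.03 m and angle between each of parcel, scale_grip's own z axis and vertical below 0.15 rad and linear speed of parcel below 0.03 m/s and angular speed of parcel below 0.3 rad/s and distance between hook_seat and parcel_handle below 0.02 m and value of joint hook above 0.008 m and contact force between parcel and scale above 1.5 N and contact force between the fingers and scale above 2 N and contact force between scale and rest below 0.1 N and contact force between parcel and the arm below 0.2 N and contact force between parcel and the fingers below 0.2 N and contact force between parcel and rest below 0.2 N and contact force between parcel and tape_dispenser below 0.2 N and contact force between parcel and stapler below 0.2 N and contact force between parcel and mouse below 0.2 N); the arm keeps its last pose, push and grip.
It fails at once if the parcel is taken hold of by the fingers (contact force between the fingers and parcel above 5 N).
It fails at once if the parcel is tipped over (angle between parcel's own z axis and vertical above 0.6 rad).
It fails at once if the tape dispenser is moved more than 30 mm (distance of tape_dispenser from where it was at the start of the episode above 0.03 m).
It fails at once if the stapler is moved more than 30 mm (distance of stapler from where it was at the start of the episode above 0.03 m).
It fails at once if the mouse is moved more than 30 mm (distance of mouse from where it was at the start of the episode above 0.03 m).
It also fails if it takes over 64 s, if anything falls off the work surface, if the arm or the gripper's body presses on something with over 40 N, if the wrist force passes 120 N, or if a joint passes its speed limit or range.

## Robot

A 6-joint arm with a two-finger parallel gripper is mounted at the origin on a cart in front of the work surface, level with it; the furniture and walls round the work are solid. World frame = base frame: x ahead of the robot, y to its left, z up, the work surface at z = 0. Lengths are in m, angles in degrees, forces in N, time in s.
With the tool pointing down it reaches from about 0.4 to 0.825 m from the base axis. Payload 7 kg.
Tool frame: the origin (TCP) lies at the very end of the fingers, on their centre line; the grasp point (between the pads) lies r.grip_depth behind it (r.grip_depth is the distance from the TCP to the grasp point, in m); z points along the fingers, y is the direction in which the jaws open and shut (so a half turn about z gives the same grasp; the last joint's range is limited). The gripper opens to 88 mm and grips with 3 to 60 N. Pads are 19 mm wide; open, the fingers measure 130 mm over their backs; the gripper's body (78 mm by 193 mm) begins 47 mm behind the grasp point.
Start: joints at [90.59, 20.546, 0.682, 0, -70.136, -16.507], TCP at [0.185, 0.649, 0.199] pointing down, gripper open.
Joint ranges: [-176.03, 176.03], [-82.01, 121.73], [-58.28, 71.71], [-173.87, 95.51], [-174.79, -0.11], [-173.66, 173.66]. Speed limits (degrees/s): [136.94, 136.94, 172.46, 180, 180, 180].

## Interface

Orientations are given as [roll, pitch, yaw] about the fixed x, y, z axes, in that order (R = Rz(yaw) Ry(pitch) Rx(roll)).
In Python, from plant import r gives the robot as it stands. The module is installed in compiled form; this text tells all that it offers.
- The arm moves only by the tool step_arm, never from a script. Its argument "increments" is a list of rows, each a list of 3 entries, a list of its own where there are three numbers: the shift along the tool's x, y, z in m, then the turn, a rotation vector about the tool's x, y, z in rad, then the closure, from 0 (fully open) to 1 (shut). In form: [[[x, y, z], [wx, wy, wz], grip], ...]. A call has 1 to 10 rows; each row is the pose to reach, as a shift and turn from the pose commanded when the call began, along the tool's axes at that moment; what a row does not reach only later rows make up. A row lasts 1/10 s, in which the tool goes at most 50 mm and 8.59 degrees, less where a joint would pass 70% of its speed; a pose out of reach is approached as far as the arm can. A call with a gripper value outside its range is refused whole. The fingers move at their own pace and stop on an object; "force" is the grip in N (left out, the last holds). Time passes only in rows, so rows that repeat a pose let the fingers close. It gives the time, the measured TCP pose, the force and the opening at its end, in the units of the state.
- r.get_state(): the state, without advancing time (a new reading comes with each control period).
- r.capture(name): name is "side" or "top"; returns a dict with "color" (384x512x3 uint8, red, green, blue), "intrinsics" (3x3 intrinsics, pixels), "rvec" (rotation vector, rad) and "tvec" (3), from world to camera coordinates, as OpenCV has them. Camera axes: x right, y down, z forward; pixel columns grow to the right and rows downward; lengths in m; the calibration is good to about 2 mm. A picture is of the moment at which its call begins. There is no depth.
- r.close_job(): hands the job in, once; it reports no verdict.
The state is a dict: "time_s": time; "joints": joint angles; "qd": joint speeds; "joint_torque": joint torques, N m; "tcp_pos": TCP position; "eef_rot": TCP orientation; "contact_force": force on the tool from outside, world axes, zero at the start; "moment": the same for the moment, N m; "gripper_width": finger opening in m.
Only numpy, scipy, OpenCV 4.12 (cv2) and the standard library are available. Lean on these libraries where they do the work, as an engineer would, in place of code of your own. Each camera call takes 0.05 s, during which the arm holds its last target.

## Working session

There is one attempt and no reset: what is moved stays moved. The work goes in short steps, Python scripts to look and compute and a tool call to move; the robot and the scene stay as the last step left them, time stands still between calls to the robot, and variables do not carry over. Pictures are saved under pics/ and viewed, and the job is handed in when it is done.

Besides the shell and the picture viewer there is one more tool, called after "Emit:" as name([rows], argument=value, ...), one row to a line, values as JSON. step_arm: Moves the arm, as the interface text tells. Its arguments: {"type":"object","properties":{"increments":{"type":"array","items":{"type":"array"}},"force":{"type":"number"}},"required":["increments"]}

```bash
mkdir -p pics; cat > h.py <<'E'
import numpy as np, cv2
from plant import r
def cam(n):
    c=r.capture(n); return c
def save(c,name): cv2.imwrite('pics/'+name,c['color'][:,:,::-1])
def ray(c,u,v):
    R=cv2.Rodrigues(np.array(c['rvec'],float))[0];t=np.array(c['tvec'],float).ravel()
    d=R.T@np.linalg.solve(np.array(c['intrinsics']),[u,v,1.]);o=-R.T@t
    return o,d/np.linalg.norm(d)
def onz(c,u,v,z):
    o,d=ray(c,u,v);return o+d*(z-o[2])/d[2]
def tri(c1,p1,c2,p2):
    o1,d1=ray(c1,*p1);o2,d2=ray(c2,*p2)
    s=np.linalg.lstsq(np.c_[d1,-d2],o2-o1,rcond=None)[0]
    a=o1+s[0]*d1;b=o2+s[1]*d2
    return (a+b)/2,np.linalg.norm(a-b)
def proj(c,P):
    return cv2.projectPoints(np.atleast_2d(np.array(P,float)),np.array(c['rvec'],float),np.array(c['tvec'],float),np.array(c['intrinsics'],float),None)[0].reshape(-1,2)
E
python3 - <<'E'
from h import *
import pickle
d={}
for n in('side','top'):
    c=cam(n);save(c,n+'0.png');d[n]=c
    o,_=ray(c,256,192);print(n,o,ray(c,256,192)[1])
pickle.dump(d,open('c0.pkl','wb'))
print(r.get_state(),r.grip_depth)
E
```

```text
side [0.54318164 0.93827394 0.78511741] [-0.03214012 -0.78899446 -0.61355909]
top [0.31182445 0.06946329 1.18535605] [ 0.16635534  0.01402364 -0.98596615]
{'time_s': 0.1, 'joints': array([ 9.05903500e+01,  2.05875919e+01,  6.35458957e-01, -1.62597885e-02,
       -7.01351675e+01, -1.65071941e+01]), 'qd': array([ 0.02092477, -0.06204513,  0.12080574,  0.01634572,  0.01280278,
       -0.04532792]), 'joint_torque': array([-1.32570232e-03, -5.84166098e+01,  2.93749076e+01,  7.01548263e+00,
        1.01277253e-02, -4.92106869e-05]), 'tcp_pos': array([0.18501859, 0.64862421, 0.19829103]), 'eef_rot': array([ 1.79911954e+02, -1.01514551e-02, -1.59223731e+01]), 'contact_force': array([-0.88563541,  0.3421233 ,  0.47083904]), 'moment': array([-0.02464765,  0.03652034,  0.03995612]), 'gripper_width': 0.08779646079898631} 0.0188
```

View pics/side0.png

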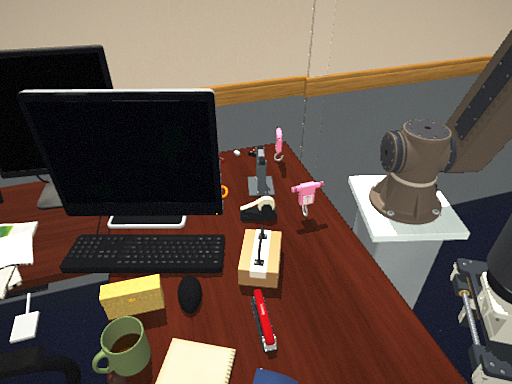

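View pics/top0.png

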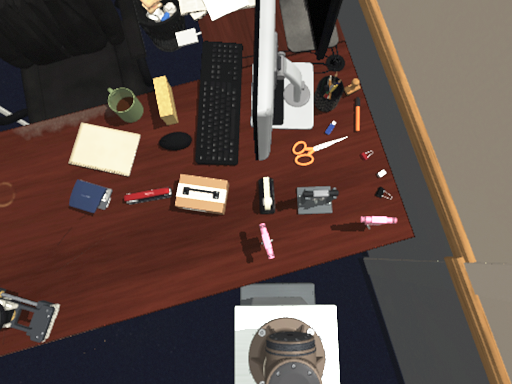

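```bash
python3 - <<'E'
from h import *
import pickle
d=pickle.load(open('c0.pkl','rb'))
def crop(n,x,y,w,h,s,name):
    im=d[n]['color'][y:y+h,x:x+w,::-1];cv2.imwrite('pics/'+name,cv2.resize(im,None,fx=s,fy=s,interpolation=cv2.INTER_CUBIC))
crop('top',160,160,190,110,4,'t1.png');crop('side',220,130,110,170,3.5,'s1.png')
E
```

```text
(no output)
```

View pics/t1.png

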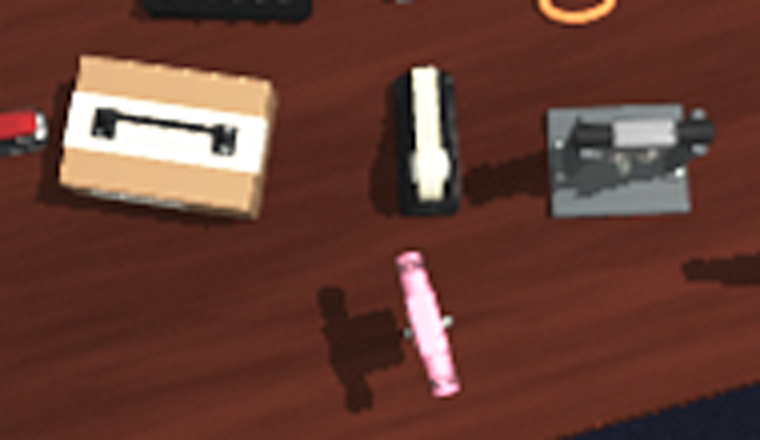

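View pics/s1.png

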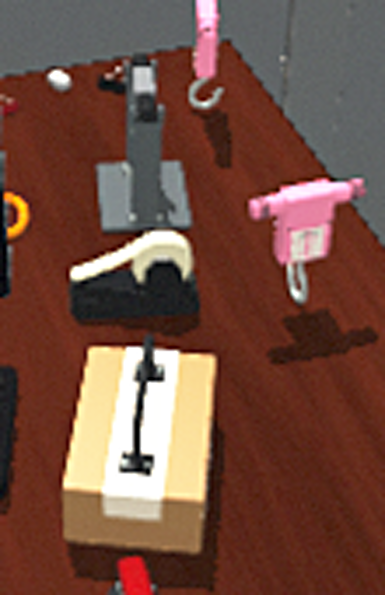

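```bash
python3 - <<'E'
from h import *
import pickle
d=pickle.load(open('c0.pkl','rb'))
def crop(n,x,y,w,h,s,name):
    im=d[n]['color'][y:y+h,x:x+w,::-1];im=cv2.resize(im,None,fx=s,fy=s,interpolation=cv2.INTER_CUBIC)
    im=cv2.convertScaleAbs(im,alpha=1.6,beta=20);cv2.imwrite('pics/'+name,im)
crop('top',290,175,55,45,14,'t2.png');crop('side',243,140,40,65,9,'s2.png');crop('top',168,165,65,55,11,'t3.png')
E
```

```text
(no output)
```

View pics/t2.png

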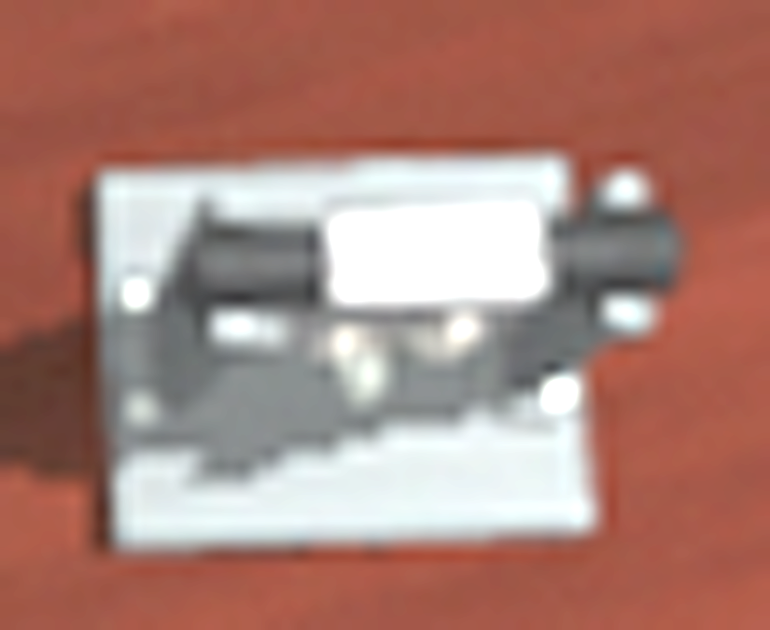

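View pics/s2.png

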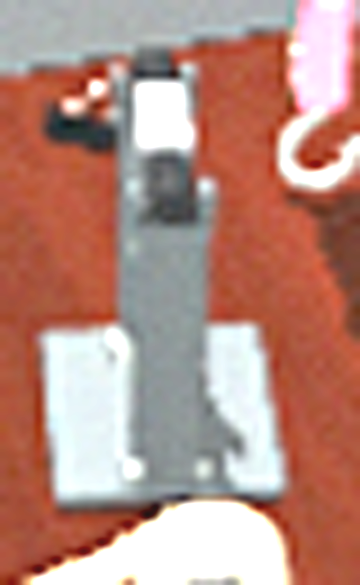

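View pics/t3.png

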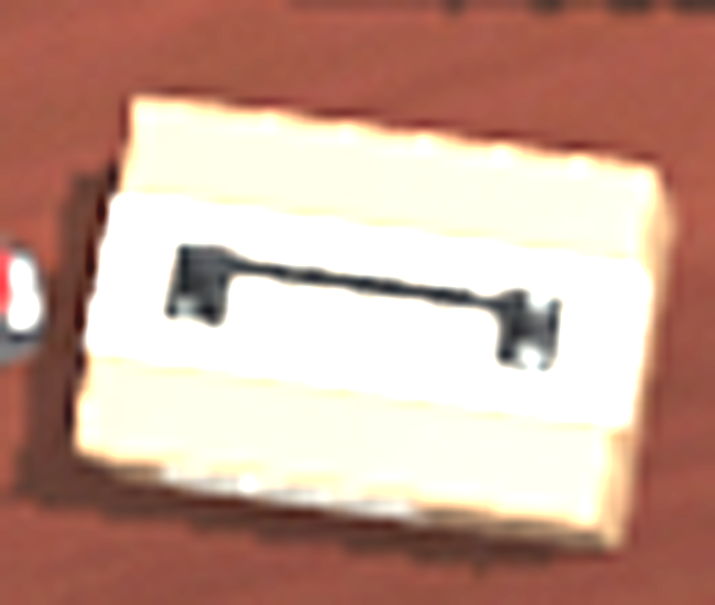

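```bash
python3 - <<'E'
from h import *
import pickle
d=pickle.load(open('c0.pkl','rb'));T=d['top'];S=d['side']
f=lambda x,y:(290+(x+.5)/14-.5,175+(y+.5)/14-.5)
# housing top corners z=.145
q=[(328,208),(543,200),(548,298),(332,305)]
P=np.array([onz(T,*f(*p),.145) for p in q]);print(P,P.mean(0))
# bar ends at bar axis height .135 (left silhouette/right)
b=[onz(T,*f(*p),.138) for p in[(198,258),(682,248)]];print('bar',b,np.linalg.norm(b[0]-b[1]),np.mean(b,0))
v=b[0]-b[1];print('bar yaw dir',np.degrees(np.arctan2(v[1],v[0]))-90)
base=[onz(T,*f(*p),.01) for p in[(97,172),(567,158),(597,530),(115,545)]];print('base',np.array(base),np.mean(base,0))
g=lambda x,y:(168+(x+.5)/11-.5,165+(y+.5)/11-.5)
h=[onz(T,*g(*p),.108) for p in[(215,262),(520,300)]];print('handle',h,np.linalg.norm(h[0]-h[1]),np.mean(h,0));v=h[0]-h[1];print(np.degrees(np.arctan2(v[1],v[0]))-90)
t=[onz(T,*g(*p),.062) for p in[(132,97),(657,170),(610,545),(75,455)]];print('parcel top',np.array(t),np.mean(t,0))
for a,b in((0,1),(3,2)):
    v=t[a]-t[b];print(np.degrees(np.arctan2(v[1],v[0]))-90)
# tape dispenser, monitor
e=[onz(T,160+x/4,160+y/4,.04) for x,y in[(402,70),(452,70),(460,213),(400,213)]];print('tape',np.array(e))
G=P.mean(0)
for s in(1,-1):print(s,[(243,140),proj(S,[G[0]+s*.0185,G[1],.041]),9*(proj(S,[G[0]+s*.0185,G[1],.041])-[243,140])],14*(proj(T,[G[0]+s*.0185,G[1],.041])-[290,175]),14*(proj(T,[G[0]-s*.017,G[1],.028])-[290,175]))
E
```

```text
[[ 0.49287716 -0.08163844  0.145     ]
 [ 0.49397708 -0.12634586  0.145     ]
 [ 0.47335356 -0.12642907  0.145     ]
 [ 0.47246841 -0.08168001  0.145     ]] [ 0.48316905 -0.10402334  0.145     ]
bar [array([ 0.48384757, -0.05511289,  0.138     ]), array([ 0.48464184, -0.15618287,  0.138     ])] 0.10107310210890141 [ 0.48424471 -0.10564788  0.138     ]
bar yaw dir 0.45025609714676307
base [[ 0.5256832  -0.04729434  0.01      ]
 [ 0.52756839 -0.15785373  0.01      ]
 [ 0.4396943  -0.16068055  0.01      ]
 [ 0.43761316 -0.04879661  0.01      ]] [ 0.48263976 -0.10365631  0.01      ]
handle [array([0.5074852, 0.2931058, 0.108    ]), array([0.49578531, 0.20905058, 0.108     ])] 0.08486559045102657 [0.50163526 0.25107819 0.108     ]
-7.924252815584197
parcel top [[0.56460937 0.32783437 0.062     ]
 [0.54105418 0.17594694 0.062     ]
 [0.43302492 0.18882145 0.062     ]
 [0.46060627 0.34118502 0.062     ]] [0.49982368 0.25844694 0.062     ]
-8.81538701390619
-10.260755611268678
tape [[0.55233942 0.07073889 0.04      ]
 [0.55179679 0.03040586 0.04      ]
 [0.4359927  0.02623833 0.04      ]
 [0.43659284 0.07377631 0.04      ]]
1 [(243, 140), array([[255.72360055, 177.19287348]]), array([[114.51240493, 334.73586129]])] [[354.97500536 241.22255105]] [[352.90504306 403.06166841]]
-1 [(243, 140), array([[266.15967984, 176.93431293]]), array([[208.4371186 , 332.40881636]])] [[361.45365182 401.93148172]] [[347.05993555 256.95559035]]
```

```bash
python3 - <<'E'
from h import *
import pickle
d=pickle.load(open('c0.pkl','rb'));T=d['top'];S=d['side']
def crop(n,x,y,w,h,s,name):
    im=d[n]['color'][y:y+h,x:x+w,::-1];im=cv2.resize(im,None,fx=s,fy=s,interpolation=cv2.INTER_CUBIC)
    cv2.imwrite('pics/'+name,im)
crop('side',235,220,50,72,8,'s3.png')
g=lambda x,y:(168+(x+.5)/11-.5,165+(y+.5)/11-.5)
for p in[(195,285),(530,330)]:print(onz(T,*g(*p),.062))
E
```

```text
[0.50922011 0.30823233 0.062     ]
[0.49491061 0.21206343 0.062     ]
```

View pics/s3.png

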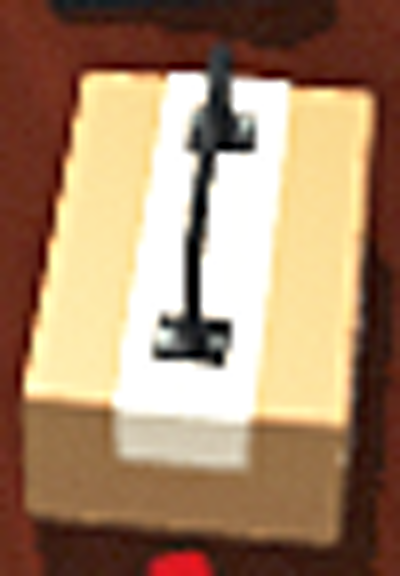

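```bash
cat >> h.py <<'E'
from scipy.spatial.transform import Rotation as Rn
def inc(p,yaw):
    s=r.get_state();R=Rn.from_euler('xyz',s['eef_rot'],degrees=True)
    Rt=Rn.from_euler('xyz',[180,0,yaw],degrees=True)
    print('t',s['time_s'],'now',s['tcp_pos'].round(4),s['eef_rot'].round(2),'w',round(s['gripper_width'],4),'F',s['contact_force'].round(2),'j',s['joints'].round(1))
    print('shift',R.inv().apply(np.array(p)-s['tcp_pos']).round(4),'turn',(R.inv()*Rt).as_rotvec().round(4))
E
python3 -c "
from h import *
inc([.40,.25,.32],-55)"
```

```text
t 0.1 now [0.185  0.6486 0.1983] [ 1.7991e+02 -1.0000e-02 -1.5920e+01] w 0.0878 F [-0.89  0.34  0.47] j [ 90.6  20.6   0.6  -0.  -70.1 -16.5]
shift [ 0.3161  0.3245 -0.1212] turn [ 0.0014 -0.0007  0.682 ]
```

Emit:
step_arm([
  [[0.03,0.03,-0.05],[0,0,0.1],0],
  [[0.06,0.06,-0.08],[0,0,0.2],0],
  [[0.09,0.09,-0.11],[0,0,0.3],0],
  [[0.12,0.125,-0.121],[0.001,0,0.4],0],
  [[0.15,0.155,-0.121],[0.001,0,0.5],0],
  [[0.18,0.185,-0.121],[0.001,0,0.6],0],
  [[0.21,0.22,-0.121],[0.001,0,0.682],0],
  [[0.245,0.255,-0.121],[0.001,0,0.682],0],
  [[0.28,0.29,-0.121],[0.001,0,0.682],0],
  [[0.316,0.325,-0.121],[0.001,0,0.682],0],
])

```text
time_s: 1.1
tcp_pos: [0.4, 0.2481, 0.3202]
eef_rot: [-179.9, 0.0, -55.0]
contact_force: [2.1, 0.1, 1.4]
gripper_width: 0.0877
```

```bash
python3 -c "
from h import *
inc([.4835,-.1045,.30],-89)"
```

```text
t 1.1 now [0.4    0.2481 0.3202] [-1.7993e+02  4.0000e-02 -5.4950e+01] w 0.0877 F [2.13 0.09 1.43] j [ 55.9  -2.7 -11.9  -0.  -80.7 -20.8]
shift [0.3367 0.1341 0.0199] turn [-0.001   0.001   0.5942]
```

Emit:
step_arm([
  [[0.037,0.013,0],[0,0,0.1],0],
  [[0.074,0.027,0],[0,0,0.2],0],
  [[0.111,0.041,0],[0,0,0.3],0],
  [[0.148,0.055,0],[0,0,0.4],0],
  [[0.185,0.07,0],[0,0,0.5],0],
  [[0.222,0.085,0],[0,0,0.594],0],
  [[0.26,0.1,0],[0,0,0.594],0],
  [[0.295,0.117,0.01],[0,0,0.594],0],
  [[0.32,0.13,0.02],[-0.001,0.001,0.594],0],
  [[0.3365,0.134,0.02],[-0.001,0.001,0.594],0],
])

```text
time_s: 2.1
tcp_pos: [0.4819, -0.1044, 0.2983]
eef_rot: [179.8, -0.0, -89.1]
contact_force: [0.3, -0.1, -0.1]
gripper_width: 0.0873
```

```bash
python3 - <<'E'
from h import *
c=cam('side');save(c,'s4.png');im=c['color'][100:230,200:330,::-1];cv2.imwrite('pics/s4c.png',cv2.resize(im,None,fx=4,fy=4,interpolation=2))
inc([.4835,-.1045,.116],-89.1)
E
```

```text
t 2.15 now [ 0.483  -0.1053  0.2987] [ 1.7985e+02 -7.0000e-02 -8.9130e+01] w 0.0881 F [ 2.26 -2.04  1.91] j [ 10.6   0.3 -11.7   0.  -78.1  -9.7]
shift [-0.001  -0.001   0.1827] turn [ 0.0026 -0.0013 -0.0006]
```

View pics/s4c.png

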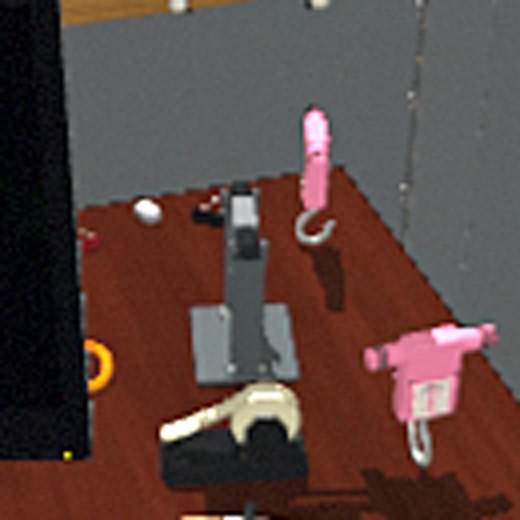

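View pics/s4.png

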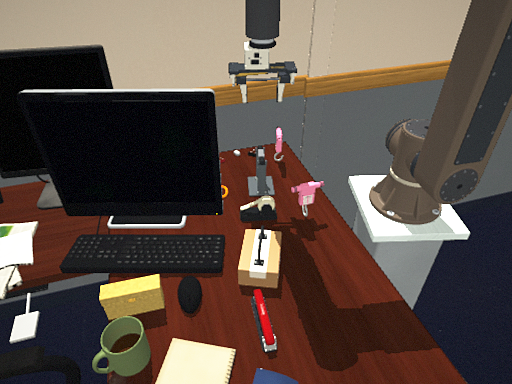

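```bash
python3 - <<'E'
from h import *
c=cam('top');save(c,'t4.png');s=cam('side');print(r.get_state()['tcp_pos'],proj(c,r.get_state()['tcp_pos']),proj(s,r.get_state()['tcp_pos']),proj(s,[0,0,0]));print(r.get_state()['time_s'])
E
```

```text
[ 0.48285186 -0.10317461  0.29931728] [[330.39053304 182.49829506]] [[261.71573106 109.34833697]] [[403.90639622 201.04987152]]
2.25
```

View pics/t4.png

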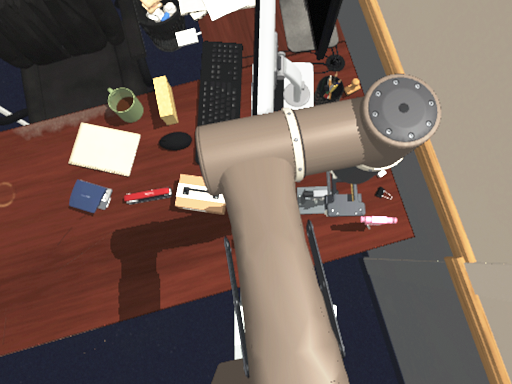

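```bash
python3 - <<'E'
from h import *
c=cam('top');s=cam('side')
for z in(.5,.7,.8,.9):print(z,onz(c,404,107,z),onz(c,265,145,z),onz(c,215,160,z),onz(c,265,115,z),proj(s,[.483,-.104,z]))
E
```

```text
0.5 [ 0.59562589 -0.21799694  0.5       ] [0.52080562 0.06057347 0.5       ] [0.4918066  0.15854376 0.5       ] [0.58293761 0.05965537 0.5       ] [[262.31353736  41.69400895]]
0.7 [ 0.51280721 -0.13411055  0.7       ] [0.45982092 0.06316769 0.7       ] [0.43928437 0.13254838 0.7       ] [0.50382161 0.06251751 0.7       ] [[263.15530078 -44.48166954]]
0.8 [ 0.47139786 -0.09216735  0.8       ] [0.42932857 0.0644648  0.8       ] [0.41302325 0.11955069 0.8       ] [0.46426361 0.06394858 0.8       ] [[263.6711447  -97.29128153]]
0.9 [ 0.42998852 -0.05022416  0.9       ] [0.39883622 0.06576191 0.9       ] [0.38676214 0.106553   0.9       ] [0.4247056  0.06537965 0.9       ] [[ 264.27089098 -158.69041252]]
```

Emit:
step_arm([
  [[-0.001,-0.001,0.04],[0.002,0,0],0],
  [[-0.001,-0.001,0.08],[0.002,0,0],0],
  [[-0.001,-0.001,0.11],[0.002,0,0],0],
  [[-0.001,-0.001,0.14],[0.002,0,0],0],
  [[-0.001,-0.001,0.16],[0.002,0,0],0],
  [[-0.001,-0.001,0.175],[0.002,0,0],0],
  [[-0.001,-0.001,0.183],[0.002,0,0],0],
  [[-0.001,-0.001,0.183],[0.002,0,0],0],
])

```text
time_s: 3.15
tcp_pos: [0.4835, -0.1008, 0.1164]
eef_rot: [-180.0, -0.0, -89.0]
contact_force: [0.0, -0.3, 1.0]
gripper_width: 0.0875
```

```bash
python3 - <<'E'
from h import *
c=cam('side');save(c,'s5.png');im=c['color'][80:210,200:330,::-1];cv2.imwrite('pics/s5c.png',cv2.resize(im,None,fx=4,fy=4,interpolation=2))
inc([.4835,-.1045,.116],-89.1)
E
```

```text
t 3.2 now [ 0.4842 -0.1009  0.1172] [-1.7989e+02 -3.0000e-02 -8.8970e+01] w 0.0875 F [-0.36 -0.05  1.03] j [ 11.1   7.6 -28.4   0.1 -53.9 -10.1]
shift [0.0035 0.0008 0.0012] turn [-0.0019 -0.0006  0.0023]
```

View pics/s5c.png

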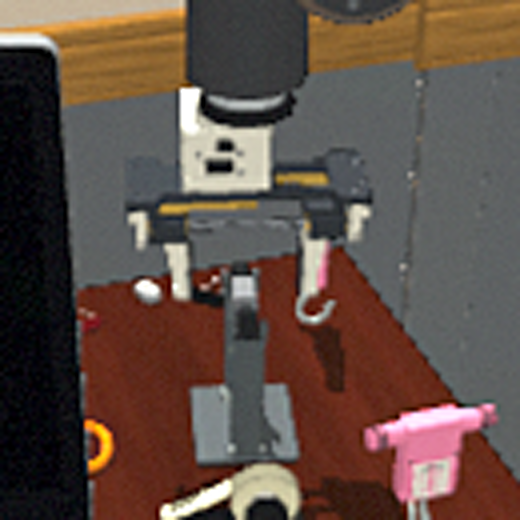

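Emit:
step_arm([
  [[0.0035,0,0.001],[0,0,0],0],
  [[0.0035,0,0.001],[0,0,0],0.3],
  [[0.0035,0,0.001],[0,0,0],0.6],
  [[0.0035,0,0.001],[0,0,0],0.8],
  [[0.0035,0,0.001],[0,0,0],1],
  [[0.0035,0,0.001],[0,0,0],1],
  [[0.0035,0,0.001],[0,0,0],1],
  [[0.0035,0,0.001],[0,0,0],1],
], force=35)

```text
time_s: 4.0
tcp_pos: [0.4841, -0.105, 0.1159]
eef_rot: [-179.9, -0.0, -89.0]
contact_force: [-0.6, -0.7, 0.3]
gripper_width: 0.0372
```

```bash
python3 - <<'E'
from h import *
inc([.4835,-.1045,.26],-89.1)
c=cam('side');save(c,'s6.png');im=c['color'][80:210,200:330,::-1];cv2.imwrite('pics/s6c.png',cv2.resize(im,None,fx=4,fy=4,interpolation=2))
E
```

```text
t 4.0 now [ 0.4841 -0.105   0.1159] [-1.7989e+02 -3.0000e-02 -8.9020e+01] w 0.0372 F [-0.58 -0.73  0.32] j [ 10.6   7.8 -28.4   0.1 -53.7  -9.6]
shift [-0.0004  0.0003 -0.1441] turn [-0.0019 -0.0005  0.0013]
```

View pics/s6c.png

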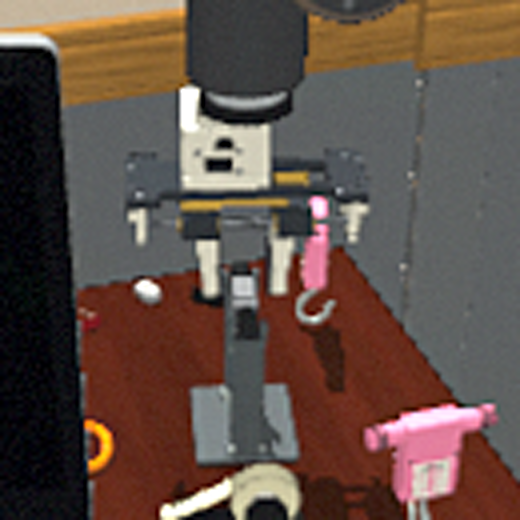

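Emit:
step_arm([
  [[0,0,0],[0,0,0],1],
  [[0,0,0],[0,0,0],1],
  [[0,0,0],[0,0,0],1],
  [[0,0,0],[0,0,0],1],
  [[0,0,0],[0,0,0],1],
  [[0,0,0],[0,0,0],1],
], force=35)

```text
time_s: 4.65
tcp_pos: [0.4841, -0.105, 0.1159]
eef_rot: [-179.9, -0.0, -89.0]
contact_force: [0.4, 0.0, 0.3]
gripper_width: 0.0179
```

```bash
python3 - <<'E'
from h import *
inc([.4835,-.1045,.26],-89.1)
c=cam('side');save(c,'s7.png');im=c['color'][80:210,200:330,::-1];cv2.imwrite('pics/s7c.png',cv2.resize(im,None,fx=4,fy=4,interpolation=2))
for i in range(3): cam('top'); print(r.get_state()['gripper_width'])
E
```

```text
t 4.65 now [ 0.4841 -0.105   0.1159] [-1.7989e+02 -2.0000e-02 -8.9030e+01] w 0.0179 F [0.44 0.04 0.25] j [ 10.6   7.8 -28.4   0.1 -53.7  -9.6]
shift [-0.0004  0.0003 -0.1441] turn [-0.0019 -0.0004  0.0012]
0.018076749895170025
0.018039433772036578
0.018551784103124063
```

View pics/s7c.png

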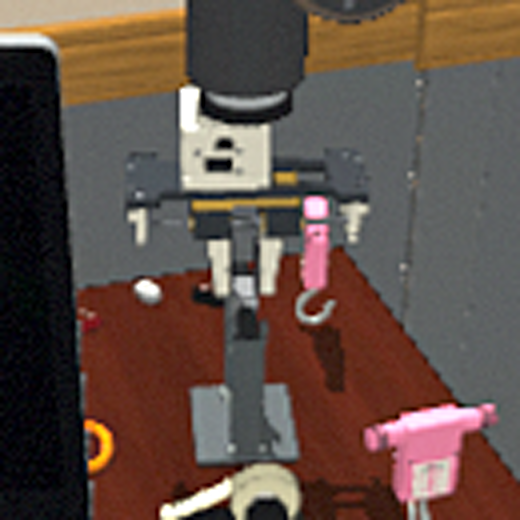

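Emit:
step_arm([
  [[0,0,-0.005],[0,0,0],1],
  [[0,0,-0.012],[0,0,0],1],
  [[0,0,-0.02],[0,0,0],1],
  [[0,0,-0.03],[0,0,0],1],
  [[0,0,-0.045],[0,0,0],1],
  [[0,0,-0.06],[0,0,0],1],
  [[0,0,-0.08],[0,0,0],1],
  [[0,0,-0.1],[0,0,0],1],
  [[0,0,-0.12],[0,0,0],1],
  [[0,0,-0.14],[0,0,0],1],
])

```text
time_s: 5.85
tcp_pos: [0.4837, -0.1049, 0.2577]
eef_rot: [-179.8, -0.0, -89.0]
contact_force: [0.3, -0.0, -2.9]
gripper_width: 0.0179
```

Emit:
step_arm([
  [[0,0,-0.02],[0,0,0],1],
  [[0,0,-0.04],[0,0,0],1],
  [[0,0,-0.055],[0,0,0],1],
  [[0,0,-0.055],[0,0,0],1],
])

```text
time_s: 6.25
tcp_pos: [0.4847, -0.105, 0.3138]
eef_rot: [-179.6, -0.0, -89.0]
contact_force: [0.4, 0.4, -2.8]
gripper_width: 0.0182
```

```bash
python3 - <<'E'
from h import *
inc([.43,.10,.31],-92)
c=cam('side');save(c,'s8.png');im=c['color'][60:190,200:330,::-1];cv2.imwrite('pics/s8c.png',cv2.resize(im,None,fx=4.5,fy=4.5,interpolation=2))
E
```

```text
t 6.25 now [ 0.4847 -0.105   0.3138] [-1.7962e+02 -3.0000e-02 -8.9020e+01] w 0.0182 F [ 0.37  0.42 -2.78] j [ 10.6  -0.2 -10.3   0.1 -79.5  -9.6]
shift [-0.2059  0.0512  0.0034] turn [-0.0066 -0.0003  0.052 ]
```

View pics/s8c.png

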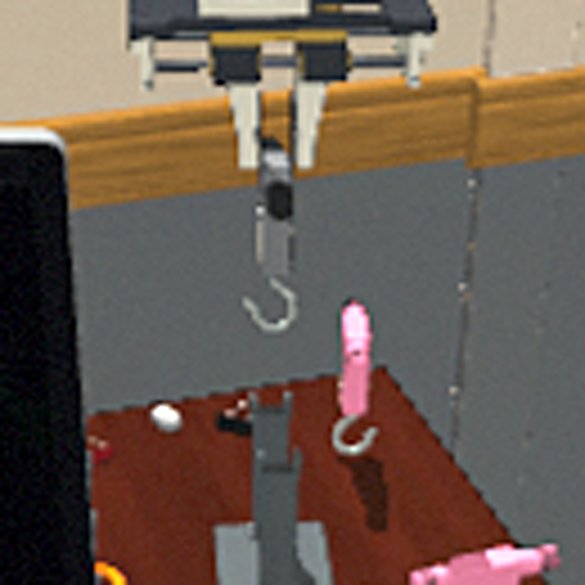

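```bash
python3 - <<'E'
from h import *
inc([.44,.265,.31],-98.5)
E
```

```text
t 6.3 now [ 0.4841 -0.1048  0.3121] [-179.75    0.    -89.03] w 0.0181 F [ 0.7  -0.07 -1.93] j [ 10.6  -0.1 -10.4   0.  -79.4  -9.6]
shift [-0.3705  0.0378  0.002 ] turn [-0.0044  0.0004  0.1653]
```

Emit:
step_arm([
  [[-0.01,0.01,0],[0,0,0.0],1],
  [[-0.03,0.025,0],[-0.002,0,0.0],1],
  [[-0.055,0.04,0],[-0.004,0,0.02],1],
  [[-0.085,0.05,0],[-0.004,0,0.04],1],
  [[-0.115,0.055,0],[-0.004,0,0.06],1],
  [[-0.145,0.055,0],[-0.004,0,0.08],1],
  [[-0.175,0.055,0],[-0.004,0,0.1],1],
  [[-0.205,0.055,0],[-0.004,0,0.12],1],
  [[-0.235,0.055,0],[-0.004,0,0.14],1],
  [[-0.265,0.05,0],[-0.004,0,0.165],1],
])

```text
time_s: 7.3
tcp_pos: [0.4276, 0.1602, 0.31]
eef_rot: [179.8, -0.0, -98.5]
contact_force: [1.0, -0.6, -2.2]
gripper_width: 0.0177
```

```bash
python3 - <<'E'
from h import *
inc([.44,.265,.31],-98.5)
E
```

```text
t 7.3 now [0.4276 0.1602 0.31  ] [ 1.7983e+02 -5.0000e-02 -9.8500e+01] w 0.0177 F [ 0.97 -0.58 -2.21] j [ 45.3  -3.8 -14.2  -0.1 -79.8 -53.7]
shift [-0.1055  0.0033 -0.    ] turn [ 0.0029 -0.0008 -0.    ]
```

Emit:
step_arm([
  [[-0.03,0.001,0],[0.002,0,0],1],
  [[-0.055,0.002,0],[0.003,0,0],1],
  [[-0.08,0.003,0],[0.003,0,0],1],
  [[-0.097,0.003,0],[0.003,0,0],1],
  [[-0.1055,0.003,0],[0.003,0,0],1],
  [[-0.1055,0.003,0],[0.003,0,0],1],
])

```text
time_s: 7.9
tcp_pos: [0.4415, 0.2644, 0.31]
eef_rot: [-180.0, -0.1, -98.4]
contact_force: [-1.2, -0.6, -2.6]
gripper_width: 0.0181
```

```bash
python3 - <<'E'
from h import *
import pickle
inc([.44,.265,.31],-98.5)
c=cam('side');save(c,'s9.png');im=c['color'][100:300,180:330,::-1];cv2.imwrite('pics/s9c.png',cv2.resize(im,None,fx=3,fy=3,interpolation=2))
c=cam('top');save(c,'t9.png')
E
```

```text
t 7.9 now [0.4415 0.2644 0.31  ] [-1.7999e+02 -9.0000e-02 -9.8440e+01] w 0.0181 F [-1.18 -0.57 -2.56] j [ 52.8   2.1  -8.4   0.1 -79.5 -61.3]
shift [-0.0004  0.0016 -0.    ] turn [-0.0002 -0.0016  0.0011]
```

View pics/s9c.png

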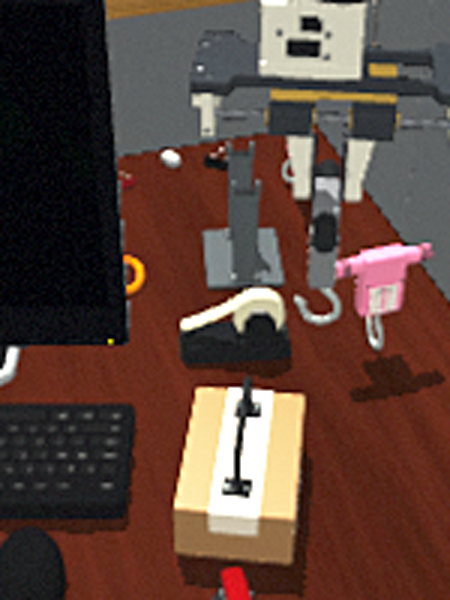

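View pics/t9.png

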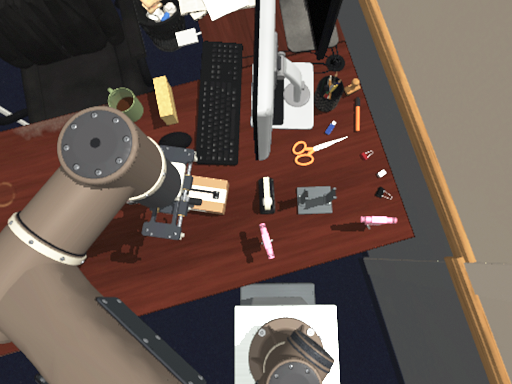

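```bash
python3 - <<'E'
from h import *
import pickle
d=pickle.load(open('c0.pkl','rb'));S=d['side']
k=lambda x,y:(235+(x+.5)/8-.5,220+(y+.5)/8-.5)
for p in[(220,52),(213,110),(203,170),(194,240)]:print(onz(S,*k(*p),.108))
for p in[(192,325),(222,132)]:print('foot',onz(S,*k(*p),.062))
R=Rn.from_euler('z',-8.5,degrees=True)
g=r.get_state()['tcp_pos']+[0,0,.0188]
for n,o in(('tip',[.0185,0,-.094]),('low',[0,0,-.117]),('back',[-.017,0,-.107])):
    q=(proj(S,g+R.apply(o))-[180,100])*3;print(n,q)
E
```

```text
[0.49743775 0.21918504 0.108     ]
[0.50128575 0.24708652 0.108     ]
[0.50598415 0.27462504 0.108     ]
[0.51035942 0.30524617 0.108     ]
foot [0.51056462 0.29986209 0.062     ]
foot [0.49585078 0.21124813 0.062     ]
tip [[297.11282042 296.58670504]]
low [[318.67932377 320.00669533]]
back [[340.34548084 312.01643115]]
```

```bash
python3 - <<'E'
from h import *
inc([.4432,.2659,.200],-98.5)
E
```

```text
t 8.0 now [0.4416 0.2633 0.3105] [-1.7996e+02 -6.0000e-02 -9.8490e+01] w 0.0179 F [-0.21  0.15 -1.06] j [ 52.8   2.   -8.5   0.1 -79.6 -61.3]
shift [-0.0029 -0.0012  0.1105] turn [-0.0007 -0.001   0.0002]
```

Emit:
step_arm([
  [[-0.001,-0.001,0.02],[0,-0.001,0],1],
  [[-0.002,-0.001,0.045],[0,-0.001,0],1],
  [[-0.003,-0.001,0.07],[0,-0.001,0],1],
  [[-0.003,-0.001,0.095],[0,-0.001,0],1],
  [[-0.003,-0.001,0.11],[0,-0.001,0],1],
  [[-0.003,-0.001,0.125],[0,-0.001,0],1],
  [[-0.003,-0.001,0.135],[0,-0.001,0],1],
  [[-0.003,-0.001,0.143],[0,-0.001,0],1],
  [[-0.003,-0.001,0.143],[0,-0.001,0],1],
])

```text
time_s: 8.9
tcp_pos: [0.4431, 0.266, 0.167]
eef_rot: [-180.0, -0.0, -98.5]
contact_force: [0.3, -1.1, -1.8]
gripper_width: 0.0181
```

```bash
python3 - <<'E'
from h import *
c=cam('side');save(c,'s10.png');im=c['color'][190:300,225:325,::-1];cv2.imwrite('pics/s10c.png',cv2.resize(im,None,fx=5.4,fy=5.4,interpolation=2))
c=cam('top');save(c,'t10.png');im=c['color'][140:240,140:260,::-1];cv2.imwrite('pics/t10c.png',cv2.resize(im,None,fx=5,fy=5,interpolation=2))
inc([.4955,.258,.167],-98.5)
E
```

```text
t 9.0 now [0.4437 0.2668 0.1682] [-1.7991e+02  6.0000e-02 -9.8490e+01] w 0.0184 F [-0.13  0.59 -2.49] j [ 52.8   7.  -21.7   0.1 -61.2 -61.3]
shift [ 0.001  -0.0525  0.0013] turn [-0.0015  0.001   0.0002]
```

View pics/s10c.png

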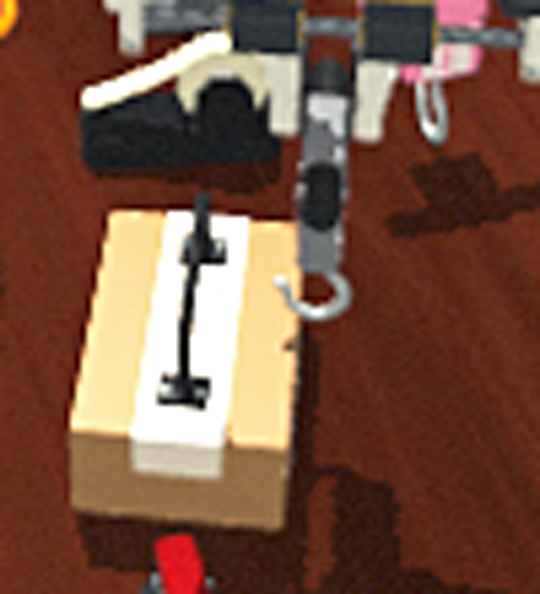

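View pics/t10c.png

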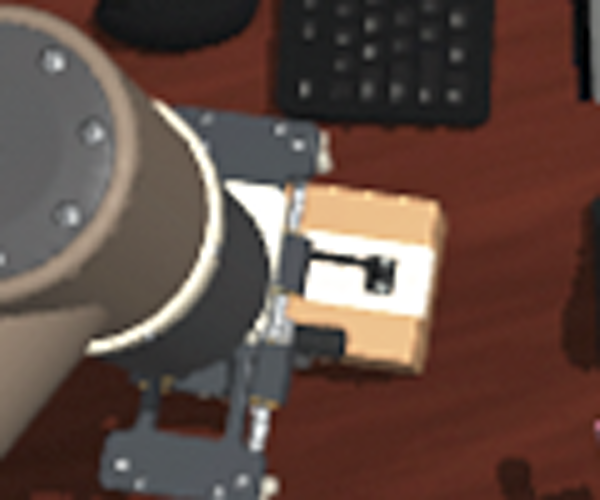

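Emit:
step_arm([
  [[0.001,-0.008,0.0005],[-0.001,0,0],1],
  [[0.001,-0.016,0.0005],[-0.001,0,0],1],
  [[0.001,-0.024,0.0005],[-0.001,0,0],1],
  [[0.001,-0.032,0.0005],[-0.001,0,0],1],
  [[0.001,-0.035,0.0005],[-0.001,0,0],1],
])

```text
time_s: 9.5
tcp_pos: [0.4789, 0.2604, 0.167]
eef_rot: [-180.0, 0.0, -98.5]
contact_force: [0.4, -0.2, -0.9]
gripper_width: 0.0181
```

```bash
python3 - <<'E'
from h import *
c=cam('side');save(c,'s11.png');im=c['color'][190:300,225:325,::-1];cv2.imwrite('pics/s11c.png',cv2.resize(im,None,fx=5.4,fy=5.4,interpolation=2))
inc([.4955,.258,.167],-98.5)
g=r.get_state()['tcp_pos']+[0,0,.0188];R=Rn.from_euler('z',-8.5,degrees=True)
for n,o in(('tip',[.0185,0,-.094]),('low',[0,0,-.117]),('back',[-.017,0,-.107])): print(n,(proj(c,g+R.apply(o))-[225,190])*5.4)
for t in(-.036,0,.036): print('bar',(proj(c,[.5025,.257,.108]+R.apply([0,t,0]))-[225,190])*5.4)
E
```

```text
t 9.55 now [0.4788 0.2604 0.167 ] [ 1.800e+02  1.000e-02 -9.852e+01] w 0.0183 F [ 1.05 -0.03 -1.53] j [ 49.1   9.7 -18.5  -0.  -61.8 -57.7]
shift [-0.0001 -0.0168 -0.    ] turn [ 0.0001  0.0001 -0.0003]
tip [[204.64346824 272.4233926 ]]
low [[241.00158724 307.87603628]]
back [[275.67438548 296.5719766 ]]
bar [[200.89030092 197.7438085 ]]
bar [[193.99366706 248.22581727]]
bar [[186.67646915 301.78627247]]
```

View pics/s11c.png

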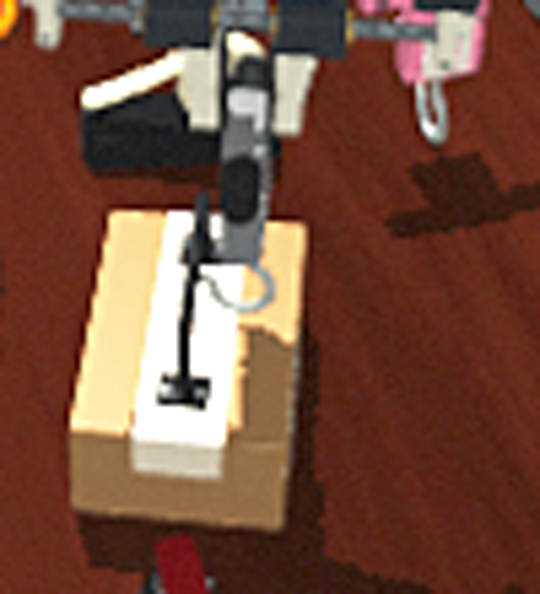

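Emit:
step_arm([
  [[0,-0.005,0],[0,0,0],1],
  [[0,-0.01,0],[0,0,0],1],
  [[0,-0.0145,0],[0,0,0],1],
  [[0,-0.0165,0],[0,0,0],1],
  [[0,-0.0165,0],[0,0,0],1],
])

```text
time_s: 10.05
tcp_pos: [0.4944, 0.2581, 0.1671]
eef_rot: [180.0, 0.0, -98.5]
contact_force: [-0.3, -0.1, -1.8]
gripper_width: 0.0178
```

```bash
python3 - <<'E'
from h import *
c=cam('side');save(c,'s12.png');im=c['color'][210:290,240:300,::-1];cv2.imwrite('pics/s12c.png',cv2.resize(im,None,fx=7.5,fy=7.5,interpolation=2))
inc([.4955,.258,.19],-98.5)
R=Rn.from_euler('z',-8.5,degrees=True);f=lambda p:((proj(c,p)-[240,210])*7.5).round()
g=r.get_state()['tcp_pos']+[0,0,.0188]
for n,o in(('tip',[.0185,0,-.094]),('low',[0,0,-.117]),('back',[-.017,0,-.107])): print(n,f(g+R.apply(o)))
for t in(-.042,0,.042): print('bar',f([.5025,.257,.108]+R.apply([0,t,0])),'foot',f([.5025,.257,.062]+R.apply([0,t,0])))
for a in(-1,1):
  for b in (-1,1): print('corner',a,b,f([.5025,.257,.062]+R.apply([.052*a,.076*b,0])))
E
```

```text
t 10.1 now [0.4942 0.2581 0.1671] [ 1.7999e+02  3.0000e-02 -9.8490e+01] w 0.0182 F [-0.05 -0.19 -1.07] j [ 47.7  10.9 -17.   -0.  -62.1 -56.2]
shift [-0.0001 -0.0013 -0.0229] turn [0.0001 0.0004 0.0002]
tip [[128. 225.]]
low [[179. 274.]]
back [[227. 258.]]
bar [[168. 113.]] foot [[167. 203.]]
bar [[157. 195.]] foot [[156. 286.]]
bar [[145. 282.]] foot [[144. 373.]]
corner -1 -1 [[311. 151.]]
corner -1 1 [[287. 462.]]
corner 1 -1 [[ 41. 131.]]
corner 1 1 [[-17. 436.]]
```

View pics/s12c.png

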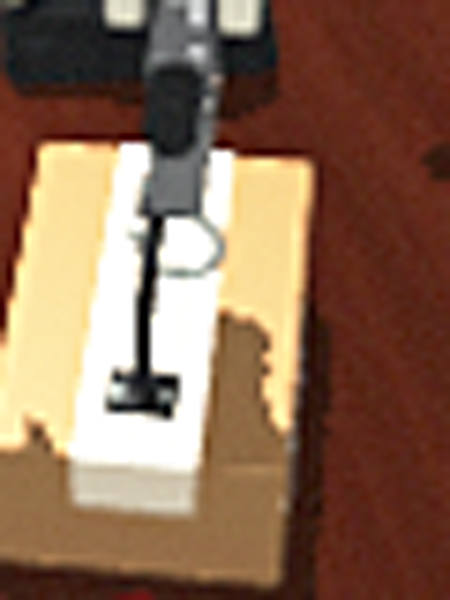

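Emit:
step_arm([
  [[-0.003,-0.001,-0.003],[0,0,0],1],
  [[-0.003,-0.003,-0.008],[0,0,0],1],
  [[-0.003,-0.005,-0.013],[0,0,0],1],
  [[-0.003,-0.007,-0.018],[0,0,0],1],
  [[-0.003,-0.008,-0.023],[0,0,0],1],
  [[-0.003,-0.008,-0.028],[0,0,0],1],
  [[-0.003,-0.008,-0.032],[0,0,0],1],
  [[-0.003,-0.008,-0.035],[0,0,0],1],
  [[-0.003,-0.008,-0.035],[0,0,0],1],
])

```text
time_s: 11.0
tcp_pos: [0.5025, 0.26, 0.2025]
eef_rot: [-180.0, 0.0, -98.5]
contact_force: [0.4, 0.1, -3.2]
gripper_width: 0.0181
```

```bash
python3 - <<'E'
from h import *
c=cam('side');save(c,'s13.png');im=c['color'][210:290,240:300,::-1];cv2.imwrite('pics/s13c.png',cv2.resize(im,None,fx=7.5,fy=7.5,interpolation=2))
inc([.4955,.258,.19],-98.5)
E
```

```text
t 11.05 now [0.5024 0.2599 0.2022] [ 1.7999e+02  4.0000e-02 -9.8480e+01] w 0.0182 F [-0.65 -0.17 -3.59] j [ 47.2  10.2 -13.1  -0.  -66.7 -55.6]
shift [0.0029 0.0066 0.0122] turn [0.0001 0.0006 0.0003]
```

View pics/s13c.png

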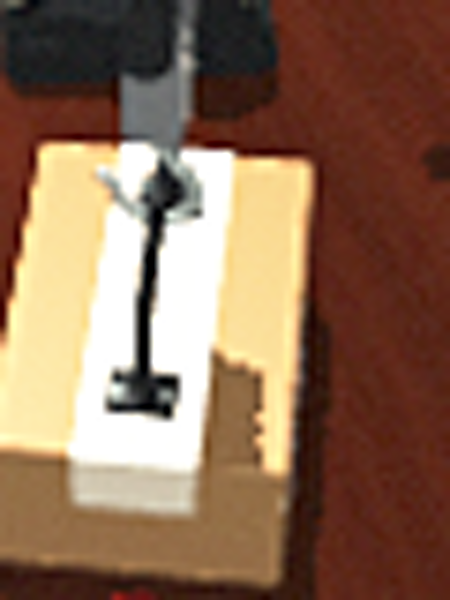

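Emit:
step_arm([
  [[0,0,-0.003],[0,0,0],1],
  [[0,0,-0.006],[0,0,0],1],
  [[0,0,-0.009],[0,0,0],1],
  [[0,0,-0.012],[0,0,0],1],
  [[0,0,-0.015],[0,0,0],1],
  [[0,0,-0.018],[0,0,0],1],
  [[0,0,-0.021],[0,0,0],1],
  [[0,0,-0.024],[0,0,0],1],
  [[0,0,-0.027],[0,0,0],1],
  [[0,0,-0.03],[0,0,0],1],
])

```text
time_s: 12.05
tcp_pos: [0.5025, 0.2599, 0.2325]
eef_rot: [180.0, 0.0, -98.5]
contact_force: [0.0, -0.3, -4.8]
gripper_width: 0.018
```

```bash
python3 - <<'E'
from h import *
c=cam('side');save(c,'s14.png');im=c['color'][160:300,220:320,::-1];cv2.imwrite('pics/s14c.png',cv2.resize(im,None,fx=4.2,fy=4.2,interpolation=2))
inc([.5025,.26,.30],-98.5)
E
```

```text
t 12.1 now [0.5028 0.26   0.233 ] [-1.7997e+02  6.0000e-02 -9.8470e+01] w 0.0179 F [ 0.45  0.07 -4.14] j [ 47.2   9.1 -10.4  -0.  -70.5 -55.6]
shift [ 0.      0.0002 -0.067 ] turn [-0.0006  0.001   0.0004]
```

View pics/s14c.png

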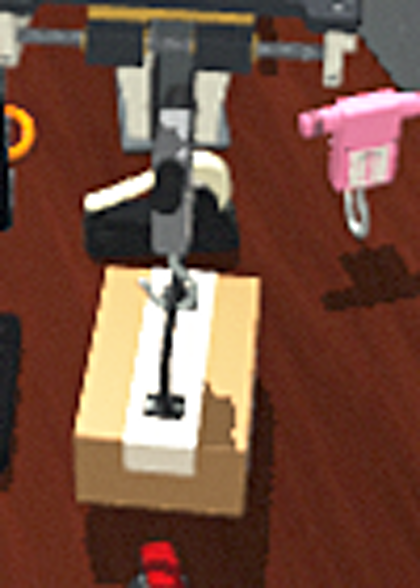

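Emit:
step_arm([
  [[0,0,-0.002],[0,0,0],1],
  [[0,0,-0.006],[0,0,0],1],
  [[0,0,-0.01],[0,0,0],1],
  [[0,0,-0.014],[0,0,0],1],
  [[0,0,-0.018],[0,0,0],1],
  [[0,0,-0.022],[0,0,0],1],
  [[0,0,-0.026],[0,0,0],1],
  [[0,0,-0.03],[0,0,0],1],
  [[0,0,-0.034],[0,0,0],1],
  [[0,0,-0.038],[0,0,0],1],
])

```text
time_s: 13.1
tcp_pos: [0.5025, 0.2599, 0.2705]
eef_rot: [180.0, 0.0, -98.5]
contact_force: [1.1, 0.4, -4.8]
gripper_width: 0.0184
```

Emit:
step_arm([
  [[0,0,-0.004],[0,0,0],1],
  [[0,0,-0.008],[0,0,0],1],
  [[0,0,-0.012],[0,0,0],1],
  [[0,0,-0.016],[0,0,0],1],
  [[0,0,-0.02],[0,0,0],1],
  [[0,0,-0.024],[0,0,0],1],
  [[0,0,-0.028],[0,0,0],1],
  [[0,0,-0.032],[0,0,0],1],
  [[0,0,-0.035],[0,0,0],1],
  [[0,0,-0.037],[0,0,0],1],
])

```text
time_s: 14.1
tcp_pos: [0.5026, 0.2599, 0.3076]
eef_rot: [-180.0, 0.0, -98.5]
contact_force: [-0.7, 1.2, -5.4]
gripper_width: 0.018
```

Emit:
step_arm([
  [[0,0,0],[0,0,0],1],
  [[0,0,0],[0,0,0],1],
  [[0,0,0],[0,0,0],1],
  [[0,0,0],[0,0,0],1],
  [[0,0,0],[0,0,0],1],
  [[0,0,0],[0,0,0],1],
  [[0,0,0],[0,0,0],1],
  [[0,0,0],[0,0,0],1],
  [[0,0,0],[0,0,0],1],
  [[0,0,0],[0,0,0],1],
])

```text
time_s: 15.1
tcp_pos: [0.5025, 0.2599, 0.3072]
eef_rot: [-180.0, 0.0, -98.5]
contact_force: [0.6, 0.0, -4.5]
gripper_width: 0.0181
```

```bash
python3 - <<'E'
from h import *
c=cam('side');save(c,'s15.png');im=c['color'][110:300,200:330,::-1];cv2.imwrite('pics/s15c.png',cv2.resize(im,None,fx=3.1,fy=3.1,interpolation=2))
t=cam('top');save(t,'t15.png')
inc([.5025,.26,.30],-98.5)
E
```

```text
t 15.2 now [0.5025 0.2599 0.3072] [-1.800e+02  3.000e-02 -9.848e+01] w 0.018 F [ 1.2  -0.6  -5.18] j [ 47.2   7.3  -3.   -0.  -79.7 -55.6]
shift [-0.0001  0.      0.0072] turn [-0.      0.0006  0.0004]
```

View pics/s15c.png

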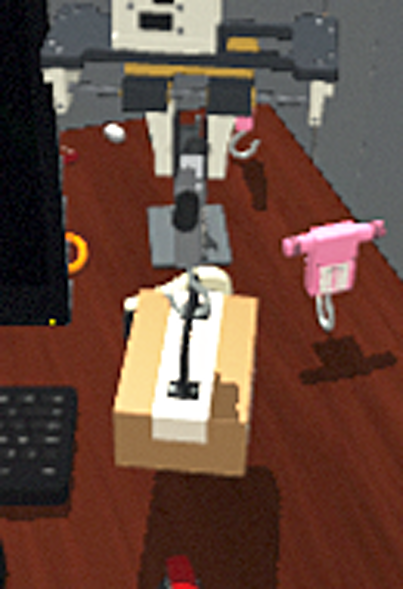

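View pics/t15.png

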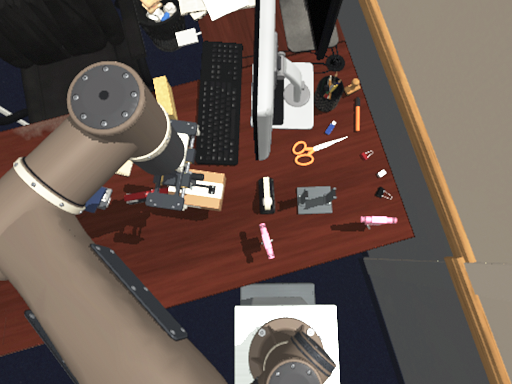

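```bash
python3 - <<'E'
from h import *
c=cam('side');save(c,'s16.png');im=c['color'][195:270,225:295,::-1];cv2.imwrite('pics/s16c.png',cv2.resize(im,None,fx=8,fy=8,interpolation=2))
t=cam('top');im=t['color'][150:220,160:240,::-1];cv2.imwrite('pics/t16c.png',cv2.resize(im,None,fx=8,fy=8,interpolation=2))
E
```

```text
(no output)
```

View pics/s16c.png

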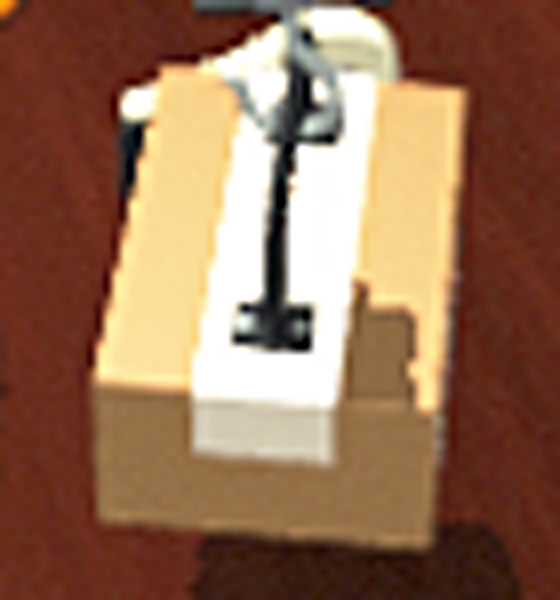

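View pics/t16c.png

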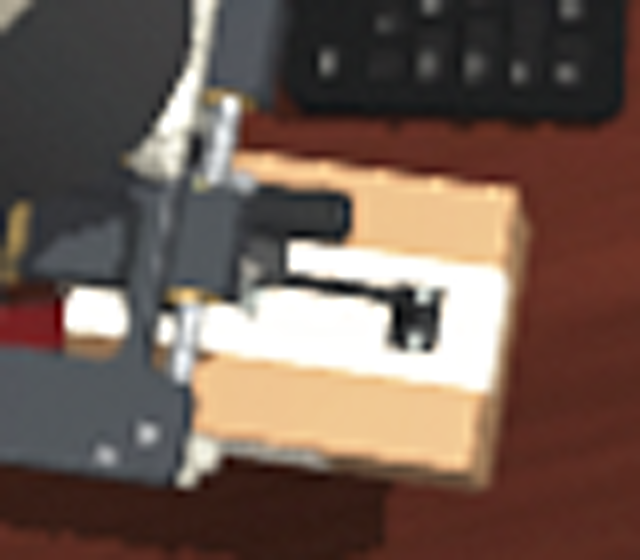

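```bash
python3 - <<'E'
from h import *
def run(pics,K,rv,tv,lab):
    obj=np.array([[.052,-.076,.062],[-.052,-.076,.062],[.052,.076,.062],[-.052,.076,.062],[.052,.076,0],[-.052,.076,0]])
    ok,a,b=cv2.solvePnP(obj,np.array(pics),K,None)
    Rc=cv2.Rodrigues(rv)[0];Rb=Rc.T@cv2.Rodrigues(a)[0];p=Rc.T@(b.ravel()-tv)
    err=np.abs(cv2.projectPoints(obj,a,b,K,None)[0].reshape(-1,2)-pics).max()
    print(lab,'origin',p.round(4),'tilt deg',np.degrees(np.arccos(Rb[2,2])).round(2),'z axis',Rb[:,2].round(3),'err px',err.round(2))
c=cam('side');K=np.array(c['intrinsics'],float);rv=np.array(c['rvec'],float);tv=np.array(c['tvec'],float).ravel()
f=lambda x,y:(225+(x+.5)/8-.5,195+(y+.5)/8-.5)
run([f(*p) for p in[(160,68),(467,90),(97,383),(438,410),(100,520),(435,548)]],K,rv,tv,'now')
g=lambda x,y:(235+(x+.5)/8-.5,220+(y+.5)/8-.5)
run([g(*p) for p in[(82,73),(374,92),(27,402),(350,425),(27,515),(338,545)]],K,rv,tv,'start')
s=r.get_state();print(s['time_s'],s['tcp_pos'],s['contact_force'])
E
```

```text
now origin [0.5026 0.254  0.0894] tilt deg 0.65 z axis [-0.001 -0.011  1.   ] err px 0.38
start origin [ 0.5038  0.2535 -0.0073] tilt deg 0.96 z axis [-0.012  0.012  1.   ] err px 0.5
15.35 [0.50251424 0.25990606 0.30721511] [-0.58021676  0.58190291 -3.71583094]
```

```bash
python3 - <<'E'
from h import *
a=cam('side')['color'].astype(int)
for i in range(6):
    b=cam('side')['color'].astype(int);print(np.abs(a-b)[195:270,225:295].mean().round(3),cv2.phaseCorrelate(a[195:265,230:290,1].astype(float),b[195:265,230:290,1].astype(float))[0])
s=r.get_state();print(s['time_s'],s['gripper_width']);r.close_job()
E
```

```text
2.203 (0.02264821925061966, -0.005710140203042613)
2.246 (0.003927489884098634, 0.0012039112404238494)
2.205 (0.0001237698104574747, 0.019042595763096415)
2.146 (0.00560288891874805, 0.012876069314231131)
2.195 (0.014058071743058065, 0.024678601198637296)
2.183 (-0.011342662552376481, 0.022426336788583967)
15.7 0.018022669026006306
the job is handed in; nothing more can be done
```

I gripped the grey scale on its rest and lifted it off. I put its hook under the middle of the parcel's handle from the -x side and lifted. I handed the job in at 15.7 s with the parcel hanging; no verdict was reported.

**Last checks:**
- **Height:** the parcel's underside is about 9 cm above the desk. The same fit put the parcel 7 mm too low while it stood on the desk, so the true height may be nearer 9.7 cm.
- **Level:** the parcel tilts about 0.7°.
- **Steadiness:** the picture shifted no more than 0.03 px over 0.3 s.
- **Grip:** the fingers hold at 18 mm, where I expected the 20 mm housing. It didn't slip.
- **Hook position:** it sits about 5 mm off the handle's middle in y. My estimates of the middle ranged from 0.251 to 0.262 m.
- **Spring stretch:** I couldn't measure it directly. The force reading was about 4–5 N, and some 2–3 N of that was there with the scale alone. By the given rate, even the lightest parcel should stretch the spring about 12 mm.
- **Other objects:** I saw no sign in the pictures that the tape dispenser, stapler or mouse had moved, but I didn't measure them. The pink look-alikes weren't touched.

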